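# Set the glued model parts up to dry

### The arm

A 6-joint arm with a two-finger parallel gripper is mounted at the origin on the work surface. World frame = base frame: x ahead of the robot, y to its left, z up, the work surface at z = 0. Lengths are in m, angles in rad, forces in N, time in s.
With the tool pointing down it reaches from about 0.3 to 0.875 m from the base axis. Payload 6.4 kg.
Tool frame: the origin (TCP) lies on the mounting face of the last link; the fingertips stand 173 mm ahead of it and the grasp point (between the pads) lies 155 mm ahead of it (ctrl.grip_point_offset is the distance from the TCP to the grasp point, in m); z points along the fingers, y is the line along which they close (so a half turn about z gives the same grasp; the last joint's range is limited). The gripper opens to 85 mm and grips with 20 to 120 N. Pads are 22 mm wide; open, the fingers measure 114 mm over their backs; the gripper's body (76 mm by 85 mm) begins 54 mm behind the grasp point. The pads swing forward as they close: fully open they stand 13 mm farther back than shut.
Start: joints at [-0.206, 0.181, 1.607, -0, 1.354, -0.206], TCP at [0.575, 0, 0.405] pointing down, gripper open.
Joint ranges: [-2.99, 2.99], [-0.89, 2.07], [0.3, 2.58], [-1.14, 4.28], [0, 2.63], [-3.12, 3.12]. Speed limits (rad/s): [2.57, 2.57, 3.01, 3.14, 3.14, 3.14].

### API

Orientations are given as a unit quaternion [w, x, y, z].
In Python, from bench import status, imaging, ctrl, models gives the robot as it stands.
- The arm moves only by the tool send_rows, never from a script. Its argument "commands" is a list that holds one entry, the list of rows, each a list of 6 numbers: the shift along the tool's x, y, z normalised to -1 to 1, where 1 is 3 cm, then the turn, a rotation vector about the tool's x, y, z normalised to -1 to 1, where 1 is 0.1 rad. A call has 1 to 8 rows; each row shifts and turns the commanded pose from where the row before left it, along the tool's axes as they then stand; what a row does not reach is not made up. A row lasts 1/12 s, in which the tool goes at most 41.7 mm and 7.16 degrees, less where a joint would pass 70% of its speed; a pose out of reach is approached as far as the arm can. A call with a number of a shift or a turn outside -1 to 1 is refused whole. A call with a gripper value outside its range is refused whole. "jaw" is the opening, from 0 (shut) to 1 (fully open), set as the call begins (left out, the last holds). The fingers move at their own pace and stop on an object; the grip force is fixed at half the most. Time passes only in rows, so rows that do not move let the fingers close. It gives the time, the measured TCP pose, the force, the opening and the grip force at its end, in the units of the state.
- status.get_obs(): the state, without advancing time (a new reading comes with each control period).
- imaging.camera(name): name is "scene" or "side" or "wrist"; returns a dict with "image" (420x560x3 uint8, blue, green, red), "depth" (420x560 float32, m along the optical axis (not along the pixel's ray), 0 where there is no reading), "mtx" (3x3 intrinsics, pixels), "pose" (4x4, takes a point from camera to world coordinates). Camera axes: x right, y down, z forward; pixel columns grow to the right and rows downward; lengths in m; the calibration is good to about 2 mm. A picture is of the moment at which its call begins.
- ctrl.hand_in(): hands the job in; it is judged then, once.
Trained networks look in a picture, given as the dict that the camera call returned (one of the last four; its "shot" number tells which), for a name from the list of things; names that differ only in an ending like _2 or _b are one class to them, and where a whole thing is asked for, a point or a joint stands for the part that bears it (a point fixed in the world has none). Each returns a list of dicts, best first, with "confidence" (0 to 1); they miss things now and then, are a little off and sometimes report something else, mostly with a low value. They report only what shows in the picture. A call takes as long as a camera call. They do not tell look-alikes from the thing itself.
- models.recognise(picture, name): "centre" ([column, row] in pixels, amid what is visible of it).
- models.regions_of(picture, name): "region" (420x560 bool, what is visible of it) and "centre" ([column, row] in pixels, amid what is visible of it).
The state is a dict: "time_s": time; "q": joint angles; "dq": joint speeds; "joint_efforts": joint torques, N m; "eef_pos": TCP position; "eef_rot": TCP orientation; "wrist_force": force on the tool from outside, world axes, zero at the start; "torque": the same for the moment, N m; "opening": opening from 0.0 (shut) to 1.0 (fully open); "grasp_force": force on a finger pad.
Only numpy, scipy, OpenCV 4.12 (cv2) and the standard library are available. Lean on these libraries where they do the work, as an engineer would, in place of code of your own. Each camera call takes 0.05 s, during which the arm holds its last target. There are 200 camera calls.

### The job

Set the freshly glued wooden parts up to dry. On the cradle, put the wooden spacer block down on the base midway between the two cheeks, stand the drilled steel block on the bench flat up against the outside of the thinner cheek, halfway along it, and lay the plain steel bar across the tops of both cheeks, square to them and centred on the cradle. On the round wooden disc, set the large round weight in the middle and the small brass weight in the middle on top of that; leave the glass jar standing where it is.

Things in the scene. Friction and masses are not known exactly. Their poses are not given: they have to be found in the camera images.
- cradle: Wooden U channel fixed to the bench, any yaw. Origin: on the bench under the middle of the gap. Base 100 mm long (x), 10 mm thick, y = -47 to +35 mm (middle y = -6). Two cheeks along its full length, tops 55 mm above the bench: thin cheek (10 mm) at y = 25 to 35 mm, thick cheek (22 mm) at y = -25 to -47 mm. Gap 50 mm wide, open at both x ends, floor 10 mm above the bench.
- disc: Round flat wooden disc, 90 mm across and 12 mm thick, with a dark glue line round its edge and a small dark dot at its centre, fixed to the bench. Origin under its centre, on the bench.
- spacer: Loose light wooden block, 44 mm (x) by 34 mm (y) by 30 mm high, about 40 g. Origin at the centre of its underside. It goes between the cheeks either way round; with its x along the cradle's x there are 8 mm to spare on each side.
- prop: Loose steel block with dark round holes drilled in its top and long sides, 50 mm (x) by 30 mm (y) by 40 mm high, about 0.42 kg. Origin at the centre of its underside. A long side (its +y or -y face) goes against the thin cheek.
- bar: Loose plain steel bar without holes, lying flat: 110 mm long (x), 24 mm wide (y), 20 mm high, about 0.4 kg. Origin at the centre of its underside.
- big_weight: Loose round steel weight, 60 mm across and 28 mm high with a flat top, about 0.6 kg. Origin at the centre of its underside.
- small_weight: Loose round brass weight, 30 mm across and 38 mm high, about 0.22 kg. Origin at the centre of its underside.
- jar: Small amber glass jar with a black cap, 44 mm across and 60 mm high, loose, about 0.15 kg, standing between the cradle and the disc. Not to be moved. Origin at the centre of its underside.
Not all that is in view belongs to the job. Leave any blue look-alike of the bar alone.

How it is judged:
By the outcome, as a careful person would: the job done as asked, in the order asked, and still so for the second after the job is handed in, with the robot touching nothing.
It also fails if it takes over 118 s, if anything falls off the work surface, if the arm or the gripper's body presses on something with over 40 N, if the wrist force passes 120 N, or if a joint passes its speed limit or range.

## Working session

There is one attempt and no reset: what is moved stays moved. The work goes in short steps, Python scripts to look and compute and a tool call to move; the robot and the scene stay as the last step left them, time stands still between calls to the robot, and variables do not carry over. Pictures are saved under pics/ and viewed, at most 14 in all, crops included, and the job is handed in when it is done.

Besides the shell and the picture viewer there is one more tool, called after ">>>" by a JSON object that holds its "api" and its "payload". send_rows: Moves the arm, as the interface text tells. Its arguments: {"type":"object","properties":{"commands":{"type":"array"},"jaw":{"type":"number"}},"required":["commands"]}

```bash
mkdir -p pics; cat > h.py <<'E'
import numpy as np, cv2
from bench import status, imaging, ctrl, models
from scipy.spatial.transform import Rotation as R
def cloud(p):
    d=p["depth"]; v,u=np.mgrid[0:420,0:560]; K=p["mtx"]
    c=np.stack([(u-K[0,2])/K[0,0]*d,(v-K[1,2])/K[1,1]*d,d,np.ones_like(d)],-1)
    w=(c@p["pose"].T)[...,:3]; w[d==0]=np.nan; return w
def top(w,m,tol=.004):
    q=w[m&~np.isnan(w[...,2])]; z=np.percentile(q[:,2],90)
    t=q[abs(q[:,2]-z)<tol]; r=cv2.minAreaRect((t[:,:2]*1000).astype(np.float32))
    return np.round(z*1000,1),[np.round(x,1) for x in r],len(t)
E
cat > a.py <<'E'
from h import *
print(status.get_obs())
for cam in ["scene","side"]:
    p=imaging.camera(cam); cv2.imwrite(f"pics/{cam}0.png",p["image"]); w=cloud(p)
    print(cam,np.round(p["pose"],2).tolist())
    for n in "cradle disc spacer prop bar big_weight small_weight jar".split():
        for r in models.regions_of(p,n)[:3]:
            if r["confidence"]<.2: continue
            try: print(n,round(r["confidence"],2),np.round(r["centre"]),top(w,r["region"]))
            except Exception as e: print(n,e)
E
python3 a.py
```

```text
{'time_s': 0.0, 'q': array([-2.06292741e-01,  1.81519589e-01,  1.60805061e+00, -1.72447023e-05,
        1.35381876e+00, -2.06307214e-01]), 'dq': array([-0.00079249,  0.00137283, -0.00113745, -0.00110009,  0.00195932,
        0.00016413]), 'joint_efforts': array([ 3.41415571e-04, -4.44869328e+01, -3.51340663e+01, -2.51131587e-04,
        9.11703974e-03,  3.43231875e-05]), 'eef_pos': array([5.74726229e-01, 7.64677800e-05, 4.03775365e-01]), 'eef_rot': array([-7.47105134e-04,  7.07100061e-01,  7.07112931e-01, -4.98575804e-04]), 'wrist_force': array([ 0.68431866,  0.69449486, -0.13496682]), 'torque': array([-0.02990606,  0.03414302, -0.011448  ]), 'grasp_force': 0.0, 'opening': 1.0022445402019493}
scene [[0.71, 0.4, -0.58, 0.92], [0.71, -0.4, 0.59, -0.42], [0.01, -0.83, -0.57, 0.47], [0.0, 0.0, 0.0, 1.0]]
cradle 0.91 [238. 323.] (np.float64(54.3), [array([ 610.3, -195.3]), array([ 82. , 100.1]), np.float64(44.5)], 1262)
disc 0.86 [392. 230.] (np.float64(12.2), [array([636.2, 170.2]), array([88.5, 87.5]), np.float64(0.3)], 974)
spacer 0.57 [278. 221.] (np.float64(29.8), [array([456.2,  21.
[... 1502 characters left out ...]
)], 129)
bar 0.71 [188. 286.] (np.float64(20.9), [array([ 316.1, -154.9]), array([111.7,  25.1]), np.float64(61.2)], 549)
bar 0.68 [232. 334.] (np.float64(21.0), [array([ 398.2, -272.2]), array([109. ,  26.8]), np.float64(9.7)], 716)
big_weight 0.95 [258. 165.] (np.float64(29.0), [array([460.6, 208.7]), array([58.7, 58.2]), np.float64(71.5)], 269)
small_weight 0.69 [266. 258.] (np.float64(38.7), [array([ 461.1, -106.1]), array([27.9, 29. ]), np.float64(59.8)], 131)
small_weight 0.61 [235. 336.] (np.float64(21.0), [array([ 398.3, -272.4]), array([109. ,  26.7]), np.float64(10.0)], 700)
jar 0.88 [331. 219.] (np.float64(60.7), [array([611.6,  -5.2]), array([37.2, 37.8]), np.float64(29.8)], 177)
```

View pics/scene0.png

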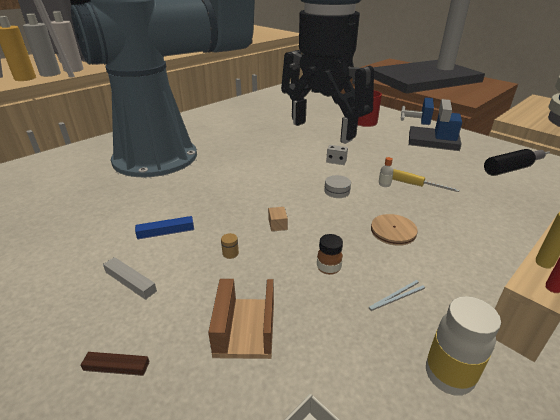

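View pics/side0.png

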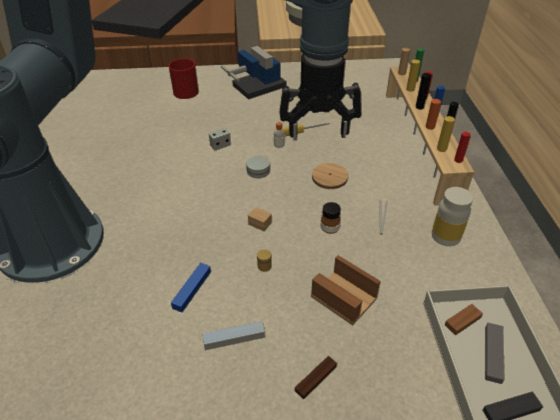

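Both views agree. The spacer is at scene (278,219), and the tray off-cuts in the side view at (464,320) and (515,408) are not it. For the bar, the candidates are grey steel (130,277), which I choose, blue (164,228), and a dark wooden strip (115,363). The prop is the drilled block at (338,155), not the vise at (435,130). For the weights, big is (338,186) and small is brass (230,245); the jar is (331,253), not the bottle at (386,173). The thin cheek is the right-hand one at (269,315).

I'll move above the spacer first.

>>> {"api": "send_rows", "payload": {"commands": [[[0.14,-0.79,0.4,0,0,0],[0.14,-0.79,0.4,0,0,0],[0.14,-0.79,0.4,0,0,0],[0.14,-0.79,0.4,0,0,0],[0.14,-0.79,0.4,0,0,0],[0,0,0.3,0,0,1],[0,0,0.3,0,0,1],[0,0,0.3,0,0,1]]]}}

```text
time_s: 1.57
eef_pos: [0.4562, 0.0211, 0.3176]
eef_rot: [0.0, 0.806, 0.592, 0.0]
wrist_force: [0.6, -1.0, 0.7]
opening: 1.001
grasp_force: 0.0
```

>>> {"api": "send_rows", "payload": {"commands": [[[0,0,0.2,0,0,1],[0,0,0.2,0,0,1],[0,0,0,0,0,1],[0,0,0,0,0,0],[0,0,0,0,0,0]]]}}

```text
time_s: 1.98
eef_pos: [0.4566, 0.021, 0.3058]
eef_rot: [0.0, 0.884, 0.468, 0.0]
wrist_force: [0.1, -0.5, 0.4]
opening: 1.0
grasp_force: 0.0
```

```bash
cat >> h.py <<'E'
def tool():
    s=status.get_obs(); q=s["eef_rot"]; M=R.from_quat([q[1],q[2],q[3],q[0]]).as_matrix()
    return s,np.array(s["eef_pos"]),M
def plan(x,y,z,phi):
    """target TCP in mm, deg: prints the shift in units of 3 cm (present tool axes) and turn about z in 0.1 rad"""
    s,p,M=tool(); d=M.T@(np.array([x,y,z])/1000-p)/.03
    ph=np.degrees(np.arctan2(M[1,1],M[0,1])); t=-((phi-ph+180)%360-180)
    print("t",round(s["time_s"],2),"pos",np.round(p*1000,1),"phi",round(ph,1),"tilt",np.round(M[:2,2],3),"op",round(s["opening"],3),"F",np.round(s["wrist_force"],1),"grip",round(s["grasp_force"],1))
    print("shift",np.round(d,2),"turn",round(np.radians(t)*10,2))
def look(name,cam="wrist",save=None,show=True):
    p=imaging.camera(cam); w=cloud(p)
    if save: cv2.imwrite(f"pics/{save}.png",p["image"])
    for n in name.split():
        for r in models.regions_of(p,n)[:2]:
            if r["confidence"]>.25 and r["region"].sum()>30: print(cam,n,round(r["confidence"],2),np.round(r["centre"]),*top(w,r["region"]))
    return p,w
E
python3 - <<'E'
from h import *
plan(457,21,178,-34.5); print(ctrl.grip_point_offset)
look("spacer",save="w1")
E
```

```text
t 1.98 pos [456.6  21.  305.8] phi -34.2 tilt [ 0. -0.] op 1.0 F [ 0.1 -0.5  0.4] grip 0.0
shift [0.01 0.01 4.26] turn 0.05
0.1547
wrist spacer 0.74 [277. 216.] 30.4 [array([455.6,  22. ]), array([34.4, 43.4]), np.float64(54.3)] 2656
```

View pics/w1.png

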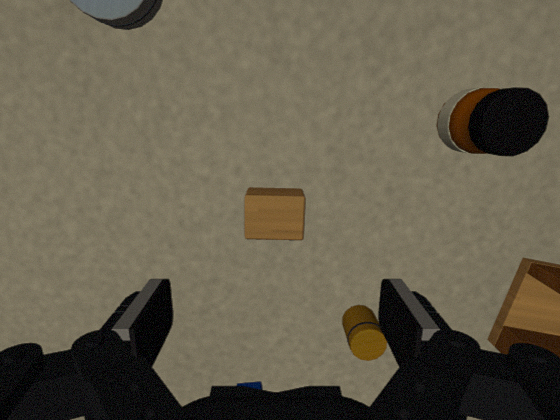

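```bash
python3 - <<'E'
from h import *
plan(455.7,21.8,178,-35.5)
E
```

```text
t 2.08 pos [456.7  21.  306. ] phi -34.2 tilt [ 0.001 -0.   ] op 0.997 F [0.5 0.3 1.2] grip 0.0
shift [ 0.   -0.04  4.27] turn 0.22
```

The wrist view shows the light wooden spacer at (275,215), with the long side along the closing line and clear ground around it. The brass weight is at (365,333) and the jar at (495,120), both outside the fingers.

>>> {"api": "send_rows", "payload": {"commands": [[[0,-0.04,0.8,0,0,0.22],[0,0,0.8,0,0,0],[0,0,0.8,0,0,0],[0,0,0.8,0,0,0],[0,0,0.8,0,0,0],[0,0,0.25,0,0,0],[0,0,0,0,0,0]]]}}

```text
time_s: 2.67
eef_pos: [0.4546, 0.0219, 0.1766]
eef_rot: [-0.001, 0.889, 0.457, -0.002]
wrist_force: [-0.3, -0.3, 1.1]
opening: 0.996
grasp_force: 0.0
```

>>> {"api": "send_rows", "payload": {"commands": [[[0,0,0,0,0,0],[0,0,0,0,0,0],[0,0,0,0,0,0],[0,0,0,0,0,0],[0,0,0,0,0,0],[0,0,0,0,0,0],[0,0,0,0,0,0],[0,0,0,0,0,0]]], "jaw": 0}}

```text
time_s: 3.33
eef_pos: [0.4566, 0.0215, 0.1799]
eef_rot: [0.001, 0.89, 0.457, 0.001]
wrist_force: [-0.0, 0.0, 6.3]
opening: 0.506
grasp_force: 61.5
```

```bash
python3 - <<'E'
from h import *
plan(615.1,-191.9,300,-45.5)
E
```

```text
t 3.33 pos [456.6  21.5 179.9] phi -35.6 tilt [ 0.003 -0.001] op 0.506 F [-0.   0.   6.3] grip 61.5
shift [-2.7   8.45 -3.98] turn 1.72
```

>>> {"api": "send_rows", "payload": {"commands": [[[0,0,-1,0,0,0],[0,0,-1,0,0,0],[0,0,-1,0,0,0],[0,0,-1,0,0,0],[-0.27,0.845,0,0,0,0],[-0.27,0.845,0,0,0,0],[-0.27,0.845,0,0,0,0],[-0.27,0.845,0,0,0,0]]]}}

```text
time_s: 4.0
eef_pos: [0.5198, -0.0646, 0.2996]
eef_rot: [0.001, 0.889, 0.457, 0.001]
wrist_force: [0.8, 0.9, -0.7]
opening: 0.503
grasp_force: 61.3
```

>>> {"api": "send_rows", "payload": {"commands": [[[-0.27,0.845,0,0,0,0],[-0.27,0.845,0,0,0,0],[-0.27,0.845,0,0,0,0],[-0.27,0.845,0,0,0,0],[-0.27,0.845,0,0,0,0],[-0.27,0.845,0,0,0,0],[0,0,0,0,0,0.86],[0,0,0,0,0,0.86]]]}}

```text
time_s: 4.67
eef_pos: [0.6149, -0.1934, 0.2988]
eef_rot: [0.001, 0.927, 0.376, 0.0]
wrist_force: [-0.6, 0.1, -1.3]
opening: 0.5
grasp_force: 61.3
```

>>> {"api": "send_rows", "payload": {"commands": [[[0,0,0,0,0,0],[0,0,0,0,0,0],[0,0,0,0,0,0]]]}}

```text
time_s: 4.92
eef_pos: [0.6143, -0.1916, 0.2986]
eef_rot: [0.0, 0.925, 0.38, 0.0]
wrist_force: [0.1, 0.5, -0.5]
opening: 0.501
grasp_force: 61.2
```

```bash
cat >> h.py <<'E'
def cradle(w):
    """cradle top points (z 49..60) near its place -> origin, yaw"""
    m=(abs(w[...,2]-.0545)<.004)&(np.hypot(w[...,0]-.611,w[...,1]+.196)<.07)
    r=cv2.minAreaRect((w[m][:,:2]*1000).astype(np.float32)); print("cradle tops",m.sum(),r)
E
python3 - <<'E'
from h import *
p,w=look("spacer",save="w2"); cradle(w)
look("cradle")
plan(615.1,-191.9,190,-45.5)
E
```

```text
wrist spacer 0.71 [278. 299.] 149.0 [array([ 613.4, -191.3]), array([34.6, 43.8]), np.float64(44.8)] 8835
cradle tops 2854 ((615.224609375, -190.01153564453125), (66.86385345458984, 99.9415512084961), 44.592002868652344)
wrist cradle 0.86 [276. 207.] 54.8 [array([ 615.6, -189.7]), array([ 66., 100.]), np.float64(44.6)] 2813
t 5.12 pos [ 614.3 -191.5  298.4] phi -45.4 tilt [ 0. -0.] op 0.504 F [ 0.8 -0.3 -0.5] grip 61.2
shift [0.01 0.03 3.61] turn 0.02
```

View pics/w2.png

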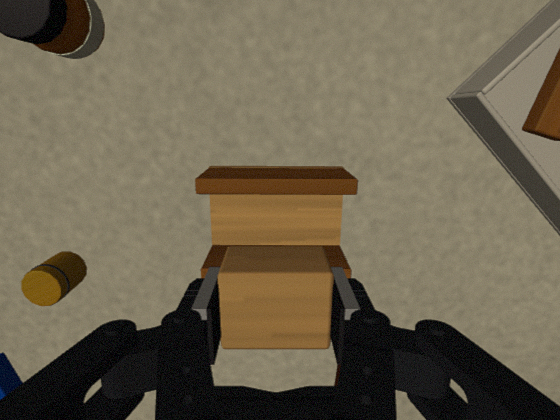

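The spacer is held at (277,297), parallel to the cradle. The thin cheek is the upper one, at row 183, and the floor between the cheeks is clear.

>>> {"api": "send_rows", "payload": {"commands": [[[0.02,0.03,0.8,0,0,0],[0,0,0.8,0,0,0],[0,0,0.8,0,0,0],[0,0,0.6,0,0,0],[0,0,0.4,0,0,0],[0,0,0.15,0,0,0],[0,0,0,0,0,0],[0,0,0,0,0,0]]]}}

```text
time_s: 5.78
eef_pos: [0.6158, -0.1922, 0.1925]
eef_rot: [0.0, 0.925, 0.379, 0.0]
wrist_force: [0.9, 0.5, -0.8]
opening: 0.507
grasp_force: 61.2
```

```bash
python3 - <<'E'
from h import *
plan(615.4,-191.4,190,-45.5)
p,w=look("spacer"); cradle(w)
E
```

```text
t 5.78 pos [ 615.8 -192.2  192.5] phi -45.5 tilt [ 0.001 -0.001] op 0.507 F [ 0.9  0.5 -0.8] grip 61.2
shift [ 0.01 -0.03  0.08] turn 0.0
wrist spacer 0.88 [277. 308.] 42.8 [array([ 615.3, -191.7]), array([34.4, 43.7]), np.float64(44.6)] 8835
cradle tops 12191 ((612.6171264648438, -192.3292236328125), (74.82197570800781, 100.47367095947266), 44.136268615722656)
```

>>> {"api": "send_rows", "payload": {"commands": [[[0.01,-0.02,0.09,0,0,0],[0,0,0,0,0,0],[0,0,0,0,0,0]]]}}

```text
time_s: 6.13
eef_pos: [0.6158, -0.1917, 0.1899]
eef_rot: [0.001, 0.926, 0.379, 0.001]
wrist_force: [0.9, -0.3, 2.4]
opening: 0.501
grasp_force: 61.5
```

>>> {"api": "send_rows", "payload": {"commands": [[[0,0,0,0,0,0],[0,0,0,0,0,0],[0,0,0,0,0,0],[0,0,0,0,0,0],[0,0,-0.6,0,0,0],[0,0,-1,0,0,0],[0,0,-1,0,0,0],[0,0,-1,0,0,0]]], "jaw": 1}}

```text
time_s: 6.8
eef_pos: [0.6149, -0.1913, 0.2975]
eef_rot: [-0.001, 0.926, 0.379, -0.001]
wrist_force: [-0.2, 0.0, -0.0]
opening: 0.999
grasp_force: 0.0
```

>>> {"api": "send_rows", "payload": {"commands": [[[0,0,0,0,0,0],[0,0,0,0,0,0]]]}}

```text
time_s: 6.97
eef_pos: [0.616, -0.1918, 0.2996]
eef_rot: [0.002, 0.926, 0.379, 0.002]
wrist_force: [-0.9, -0.5, -0.1]
opening: 1.003
grasp_force: 0.0
```

```bash
python3 - <<'E'
from h import *
p,w=look("spacer"); cradle(w)
plan(364.4,328,300,26)
E
```

```text
wrist spacer 0.95 [276. 222.] 40.4 [array([ 615.1, -191.4]), array([33.9, 44. ]), np.float64(44.0)] 3018
cradle tops 7257 ((609.7987670898438, -195.25299072265625), (81.8893051147461, 100.21206665039062), 44.50104522705078)
t 7.07 pos [ 614.8 -191.2  296.1] phi -45.5 tilt [-0.001  0.001] op 1.003 F [-1.5  0.1  0.3] grip 0.0
shift [  6.18 -18.19  -0.11] turn -12.48
```

>>> {"api": "send_rows", "payload": {"commands": [[[0.309,-0.91,0,0,0,0],[0.309,-0.91,0,0,0,0],[0.309,-0.91,0,0,0,0],[0.309,-0.91,0,0,0,0],[0.309,-0.91,0,0,0,0],[0.309,-0.91,0,0,0,0],[0.309,-0.91,0,0,0,0],[0.309,-0.91,0,0,0,0]]]}}

```text
time_s: 7.73
eef_pos: [0.5134, 0.0176, 0.2951]
eef_rot: [-0.001, 0.926, 0.379, -0.002]
wrist_force: [0.4, 0.2, -0.4]
opening: 0.994
grasp_force: 0.0
```

>>> {"api": "send_rows", "payload": {"commands": [[[0.309,-0.91,0,0,0,0],[0.309,-0.91,0,0,0,0],[0.309,-0.91,0,0,0,0],[0.309,-0.91,0,0,0,0],[0.309,-0.91,0,0,0,0],[0.309,-0.91,0,0,0,0],[0.309,-0.91,0,0,0,0],[0.309,-0.91,0,0,0,0]]]}}

```text
time_s: 8.4
eef_pos: [0.4132, 0.225, 0.2953]
eef_rot: [-0.0, 0.926, 0.379, -0.002]
wrist_force: [0.7, -0.5, 1.0]
opening: 0.999
grasp_force: 0.0
```

>>> {"api": "send_rows", "payload": {"commands": [[[0.309,-0.91,0,0,0,0],[0.309,-0.91,0,0,0,0],[0.309,-0.91,0,0,0,0],[0.309,-0.91,0,0,0,0],[0,0,0,0,0,-0.96],[0,0,0,0,0,-0.96],[0,0,0,0,0,-0.96],[0,0,0,0,0,-0.96]]]}}

```text
time_s: 9.07
eef_pos: [0.3637, 0.3278, 0.2951]
eef_rot: [-0.0, 0.835, 0.551, -0.002]
wrist_force: [-0.5, -0.2, -0.3]
opening: 1.001
grasp_force: 0.0
```

>>> {"api": "send_rows", "payload": {"commands": [[[0,0,0,0,0,-0.96],[0,0,0,0,0,-0.96],[0,0,0,0,0,-0.96],[0,0,0,0,0,-0.96],[0,0,0,0,0,-0.96],[0,0,0,0,0,-0.96],[0,0,0,0,0,-0.96],[0,0,0,0,0,-0.96]]]}}

```text
time_s: 9.73
eef_pos: [0.364, 0.3275, 0.2951]
eef_rot: [-0.001, 0.568, 0.823, -0.002]
wrist_force: [-0.2, 0.6, -0.2]
opening: 1.002
grasp_force: 0.0
```

>>> {"api": "send_rows", "payload": {"commands": [[[0,0,0,0,0,-0.96],[0,0,0,0,0,0],[0,0,0,0,0,0]]]}}

```text
time_s: 9.98
eef_pos: [0.3642, 0.3276, 0.2956]
eef_rot: [-0.001, 0.531, 0.847, -0.001]
wrist_force: [-0.2, 0.2, -0.7]
opening: 1.002
grasp_force: 0.0
```

```bash
python3 - <<'E'
from h import *
look("prop",save="w3")
plan(364.4,328,180,26)
E
```

```text
wrist prop 0.65 [276. 213.] 40.4 [array([360.9, 331.4]), array([49.6, 30.3]), np.float64(26.9)] 3159
t 10.08 pos [364.4 327.8 296.2] phi 25.9 tilt [-0.001 -0.001] op 0.994 F [ 1.4  0.1 -0.3] grip 0.0
shift [0.01 0.01 3.87] turn -0.02
```

View pics/w3.png

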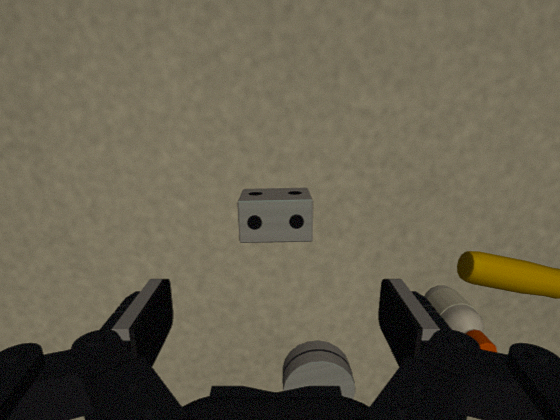

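```bash
python3 - <<'E'
from h import *
p,w=look("prop")
m=models.regions_of(p,"prop")[0]["region"]
s,t,M=tool()
v,u=np.nonzero(m&(abs(w[...,2]-.040)<.003)); print("top px",u.min(),u.max(),v.min(),v.max())
c=np.linalg.inv(p["pose"])@np.r_[t[:2],.04,1]; print("tcp px",(p["mtx"]@c[:3]/c[2]))
print(np.round(M.T@(p["pose"][:3,3]-t),4), np.round(M.T@p["pose"][:3,:3],3).tolist(),p["mtx"].tolist())
for c in ("scene","side"): look("prop big_weight disc",c)
E
```

```text
wrist prop 0.62 [277. 215.] 40.4 [array([360.9, 331.4]), array([49.8, 30.1]), np.float64(27.2)] 3192
top px 237 311 198 242
tcp px [276.86620455 227.96887885   1.        ]
[ 0.0739 -0.0007  0.0316] [[-0.001, -0.958, -0.287], [1.0, -0.001, -0.001], [0.001, -0.287, 0.958]] [[352.2064308566045, 0.0, 275.2479820685588], [0.0, 352.2064308566045, 218.56116466312724], [0.0, 0.0, 1.0]]
scene prop 0.79 [340. 154.] 39.8 [array([362.6, 330.3]), array([49.7, 31.4]), np.float64(28.4)] 112
scene big_weight 0.66 [338. 184.] 28.0 [array([460.9, 211.8]), array([56.6, 59.2]), np.float64(18.0)] 288
scene disc 0.82 [393. 229.] 12.3 [array([636.4, 171.5]), array([89.7, 88.3]), np.float64(87.7)] 989
side prop 0.54 [219. 141.] 40.0 [array([363.2, 327.7]), array([50.4, 34.2]), np.float64(28.9)] 140
side big_weight 0.72 [255. 166.] 29.2 [array([460.4, 208.7]), array([60.3, 57.3]), np.float64(87.2)] 273
```

The wrist view shows the drilled steel block at (276,215), square between the open fingers. The big weight is at (320,370), the bottle at (455,315) and the screwdriver at (500,270), all outside the fingers.

```bash
python3 - <<'E'
from h import *
plan(361.3,331,180,27)
E
```

```text
t 10.63 pos [364.7 327.9 297. ] phi 26.0 tilt [0. 0.] op 0.998 F [-0.6  0.4  0.2] grip 0.0
shift [ 0.14 -0.06  3.9 ] turn -0.17
```

>>> {"api": "send_rows", "payload": {"commands": [[[0.14,-0.06,0.7,0,0,-0.17],[0,0,0.8,0,0,0],[0,0,0.8,0,0,0],[0,0,0.8,0,0,0],[0,0,0.8,0,0,0],[0,0,0,0,0,0],[0,0,0,0,0,0]]]}}

```text
time_s: 11.22
eef_pos: [0.3607, 0.3306, 0.1792]
eef_rot: [-0.001, 0.523, 0.853, -0.001]
wrist_force: [-0.3, 0.2, 0.5]
opening: 1.0
grasp_force: 0.0
```

>>> {"api": "send_rows", "payload": {"commands": [[[0,0,0,0,0,0],[0,0,0,0,0,0],[0,0,0,0,0,0],[0,0,0,0,0,0],[0,0,0,0,0,0],[0,0,0,0,0,0],[0,0,0,0,0,0]]], "jaw": 0}}

```text
time_s: 11.8
eef_pos: [0.362, 0.3314, 0.1818]
eef_rot: [0.001, 0.523, 0.853, 0.001]
wrist_force: [-0.5, 0.2, 6.3]
opening: 0.575
grasp_force: 63.5
```

>>> {"api": "send_rows", "payload": {"commands": [[[0,0,-1,0,0,0],[0,0,-1,0,0,0],[0,0,-1,0,0,0],[0,0,-1,0,0,0],[0,0,-0.3,0,0,0],[0,0,0,0,0,0],[0,0,0,0,0,0]]]}}

```text
time_s: 12.38
eef_pos: [0.3608, 0.3307, 0.3085]
eef_rot: [0.0, 0.523, 0.853, 0.0]
wrist_force: [0.5, 1.1, -4.5]
opening: 0.569
grasp_force: 65.2
```

```bash
python3 - <<'E'
from h import *
look("prop")
plan(654.1,-151.7,300,-45.5)
E
```

```text
wrist prop 0.76 [277. 302.] 166.9 [array([360.4, 330.9]), array([49.8, 31.3]), np.float64(27.0)] 10226
t 12.48 pos [360.3 330.4 306.8] phi 27.0 tilt [-0.003 -0.002] op 0.575 F [-1.1 -0.7 -3.5] grip 65.2
shift [-18.76   1.44   0.22] turn 12.65
```

>>> {"api": "send_rows", "payload": {"commands": [[[-0.938,0.072,0,0,0,0],[-0.938,0.072,0,0,0,0],[-0.938,0.072,0,0,0,0],[-0.938,0.072,0,0,0,0],[-0.938,0.072,0,0,0,0],[-0.938,0.072,0,0,0,0],[-0.938,0.072,0,0,0,0],[-0.938,0.072,0,0,0,0]]]}}

```text
time_s: 13.15
eef_pos: [0.4785, 0.1368, 0.3065]
eef_rot: [-0.002, 0.523, 0.853, -0.001]
wrist_force: [0.2, 0.6, -3.9]
opening: 0.572
grasp_force: 65.0
```

>>> {"api": "send_rows", "payload": {"commands": [[[-0.938,0.072,0,0,0,0],[-0.938,0.072,0,0,0,0],[-0.938,0.072,0,0,0,0],[-0.938,0.072,0,0,0,0],[-0.938,0.072,0,0,0,0],[-0.938,0.072,0,0,0,0],[-0.938,0.072,0,0,0,0],[-0.938,0.072,0,0,0,0]]]}}

```text
time_s: 13.82
eef_pos: [0.5961, -0.0558, 0.3058]
eef_rot: [-0.002, 0.523, 0.853, -0.001]
wrist_force: [-0.4, -0.8, -3.2]
opening: 0.575
grasp_force: 65.0
```

>>> {"api": "send_rows", "payload": {"commands": [[[-0.938,0.072,0,0,0,0],[-0.938,0.072,0,0,0,0],[-0.938,0.072,0,0,0,0],[-0.938,0.072,0,0,0,0],[0,0,0,0,0,0.973],[0,0,0,0,0,0.973],[0,0,0,0,0,0.973],[0,0,0,0,0,0.973]]]}}

```text
time_s: 14.48
eef_pos: [0.6543, -0.1511, 0.305]
eef_rot: [-0.003, 0.68, 0.734, -0.001]
wrist_force: [-0.3, 0.6, -2.9]
opening: 0.575
grasp_force: 65.1
```

>>> {"api": "send_rows", "payload": {"commands": [[[0,0,0,0,0,0.973],[0,0,0,0,0,0.973],[0,0,0,0,0,0.973],[0,0,0,0,0,0.973],[0,0,0,0,0,0.973],[0,0,0,0,0,0.973],[0,0,0,0,0,0.973],[0,0,0,0,0,0.973]]]}}

```text
time_s: 15.15
eef_pos: [0.6543, -0.1508, 0.3053]
eef_rot: [-0.002, 0.907, 0.421, -0.002]
wrist_force: [0.7, -0.9, -4.2]
opening: 0.571
grasp_force: 65.0
```

>>> {"api": "send_rows", "payload": {"commands": [[[0,0,0.5,0,0,0.973],[0,0,0.5,0,0,0],[0,0,0.5,0,0,0],[0,0,0,0,0,0],[0,0,0,0,0,0],[0,0,0,0,0,0]]]}}

```text
time_s: 15.65
eef_pos: [0.6551, -0.1511, 0.2634]
eef_rot: [-0.0, 0.925, 0.379, -0.0]
wrist_force: [-0.6, 0.2, -3.4]
opening: 0.574
grasp_force: 64.8
```

```bash
python3 - <<'E'
from h import *
p,w=look("prop",save="w4"); cradle(w)
plan(654.1,-151.7,184,-45.5)
E
```

```text
cradle tops 1730 ((592.6423950195312, -210.9600067138672), (10.593252182006836, 86.26725006103516), 44.7804069519043)
t 15.75 pos [ 655.6 -151.2  264.9] phi -45.5 tilt [ 0.002 -0.001] op 0.572 F [-0.2  0.3 -3.5] grip 64.8
shift [-0.05 -0.03  2.7 ] turn 0.0
```

View pics/w4.png

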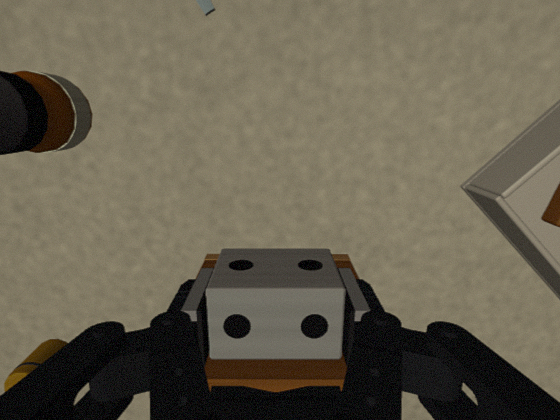

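The block is held level and parallel to the cradle, with its top face around (276,325). The bench beside the thin cheek is clear and the jar at (40,110) is well away.

>>> {"api": "send_rows", "payload": {"commands": [[[0,-0.02,0.7,0,0,0],[0,0,0.7,0,0,0],[0,0,0.6,0,0,0],[0,0,0.4,0,0,0],[0,0,0.3,0,0,0],[0,0,0,0,0,0],[0,0,0,0,0,0],[0,0,0,0,0,0]]]}}

```text
time_s: 16.42
eef_pos: [0.6552, -0.1508, 0.184]
eef_rot: [0.001, 0.925, 0.379, 0.001]
wrist_force: [-0.8, -0.5, -3.5]
opening: 0.575
grasp_force: 65.4
```

```bash
python3 - <<'E'
from h import *
plan(654.1,-151.7,181.5,-45.5)
E
```

```text
t 16.42 pos [ 655.2 -150.8  184. ] phi -45.5 tilt [ 0.002 -0.001] op 0.575 F [-0.8 -0.5 -3.5] grip 65.4
shift [-0.05 -0.01  0.08] turn 0.0
```

>>> {"api": "send_rows", "payload": {"commands": [[[0,0,0.06,0,0,0],[-0.06,0,0,0,0,0],[-0.06,0,0,0,0,0],[-0.06,0,0,0,0,0],[0,0,0,0,0,0],[0,0,0,0,0,0]]]}}

```text
time_s: 16.92
eef_pos: [0.6509, -0.1546, 0.1818]
eef_rot: [0.0, 0.926, 0.379, 0.0]
wrist_force: [-0.5, 0.4, 0.9]
opening: 0.576
grasp_force: 65.8
```

>>> {"api": "send_rows", "payload": {"commands": [[[-0.04,0,0,0,0,0],[0,0,0,0,0,0],[0,0,0,0,0,0]]]}}

```text
time_s: 17.17
eef_pos: [0.6503, -0.1553, 0.1818]
eef_rot: [0.0, 0.926, 0.379, 0.0]
wrist_force: [1.8, 1.3, 2.4]
opening: 0.578
grasp_force: 66.1
```

>>> {"api": "send_rows", "payload": {"commands": [[[-0.03,0,0,0,0,0],[0,0,0,0,0,0],[0,0,0,0,0,0]]]}}

```text
time_s: 17.42
eef_pos: [0.6499, -0.1557, 0.1818]
eef_rot: [0.0, 0.926, 0.379, 0.001]
wrist_force: [3.5, 3.8, 3.9]
opening: 0.579
grasp_force: 66.3
```

>>> {"api": "send_rows", "payload": {"commands": [[[-0.05,0,0,0,0,0],[0,0,0,0,0,0],[0,0,0,0,0,0]]]}}

```text
time_s: 17.67
eef_pos: [0.6495, -0.1559, 0.1818]
eef_rot: [0.0, 0.925, 0.379, 0.002]
wrist_force: [8.7, 6.3, 1.6]
opening: 0.577
grasp_force: 66.1
```

>>> {"api": "send_rows", "payload": {"commands": [[[0,0,0,0,0,0],[0,0,0,0,0,0],[0,0,0,0,0,0],[0,0,0,0,0,0],[0,0,0,0,0,0]]], "jaw": 1}}

```text
time_s: 18.08
eef_pos: [0.6479, -0.1572, 0.1808]
eef_rot: [-0.0, 0.926, 0.379, -0.0]
wrist_force: [0.8, 0.7, -0.4]
opening: 1.0
grasp_force: 0.0
```

>>> {"api": "send_rows", "payload": {"commands": [[[0.08,0,0,0,0,0],[0,0,-0.7,0,0,0],[0,0,-1,0,0,0],[0,0,-1,0,0,0],[0,0,-1,0,0,0],[0,0,0,0,0,0],[0,0,0,0,0,0]]]}}

```text
time_s: 18.67
eef_pos: [0.6509, -0.1555, 0.2952]
eef_rot: [0.002, 0.925, 0.379, 0.002]
wrist_force: [0.2, -0.2, -0.6]
opening: 1.001
grasp_force: 0.0
```

```bash
python3 - <<'E'
from h import *
p,w=look("prop spacer",save="w5"); cradle(w)
plan(398.2,-271,300,-80.4)
E
```

```text
wrist prop 0.75 [274. 220.] 40.4 [array([ 649.2, -155.3]), array([30.1, 50.1]), np.float64(44.3)] 3161
wrist spacer 0.93 [278. 293.] 40.4 [array([ 615.1, -191.5]), array([34., 44.]), np.float64(44.4)] 2625
cradle tops 6646 ((609.7357788085938, -195.45654296875), (83.13887786865234, 100.17625427246094), 44.42094802856445)
t 18.82 pos [ 649.4 -155.   290.7] phi -45.5 tilt [-0.002  0.001] op 0.996 F [ 0.8  0.8 -0.4] grip 0.0
shift [-8.68 -3.11 -0.3 ] turn 6.09
```

View pics/w5.png

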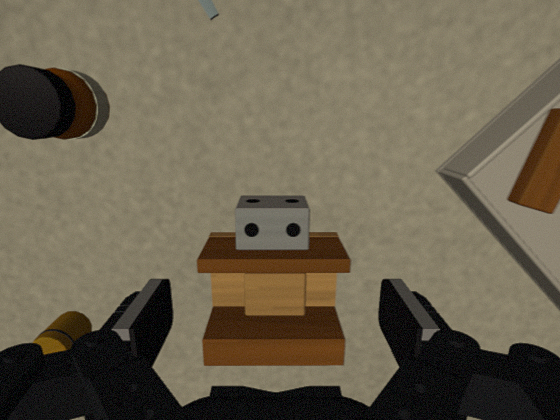

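The drilled block sits flush on the thin cheek at (272,222), central, and the spacer is midway at (275,293). Next is the bar.

>>> {"api": "send_rows", "payload": {"commands": [[[-0.868,-0.311,0,0,0,0],[-0.868,-0.311,0,0,0,0],[-0.868,-0.311,0,0,0,0],[-0.868,-0.311,0,0,0,0],[-0.868,-0.311,0,0,0,0],[-0.868,-0.311,0,0,0,0],[-0.868,-0.311,0,0,0,0],[-0.868,-0.311,0,0,0,0]]]}}

```text
time_s: 19.48
eef_pos: [0.4474, -0.2479, 0.2905]
eef_rot: [-0.001, 0.925, 0.379, -0.001]
wrist_force: [0.2, -0.7, 0.2]
opening: 0.999
grasp_force: 0.0
```

>>> {"api": "send_rows", "payload": {"commands": [[[-0.868,-0.311,0,0,0,0],[-0.868,-0.311,0,0,0,0],[0,0,0,0,0,0.87],[0,0,0,0,0,0.87],[0,0,0,0,0,0.87],[0,0,0,0,0,0.87],[0,0,0,0,0,0.87],[0,0,0,0,0,0.87]]]}}

```text
time_s: 20.15
eef_pos: [0.3984, -0.2708, 0.2907]
eef_rot: [-0.001, 0.992, 0.125, -0.001]
wrist_force: [-0.1, -0.8, -0.6]
opening: 1.0
grasp_force: 0.0
```

>>> {"api": "send_rows", "payload": {"commands": [[[0,0,0,0,0,0.87],[0,0,0,0,0,0],[0,0,0,0,0,0],[0,0,0,0,0,0]]]}}

```text
time_s: 20.48
eef_pos: [0.3987, -0.271, 0.2914]
eef_rot: [-0.001, 0.996, 0.085, -0.001]
wrist_force: [-0.0, 0.1, 0.2]
opening: 1.001
grasp_force: 0.0
```

```bash
python3 - <<'E'
from h import *
p,w=look("bar",save="w6")
plan(398.2,-271,177,-80.4)
E
```

```text
wrist bar 0.55 [276. 213.] 20.5 [array([ 396. , -270.2]), array([109.8,  24. ]), np.float64(9.5)] 4836
t 20.58 pos [ 398.8 -271.1  291.8] phi -80.3 tilt [-0.001  0.001] op 1.001 F [ 0.1 -0.1  0. ] grip 0.0
shift [-0.02 -0.01  3.83] turn 0.02
```

View pics/w6.png

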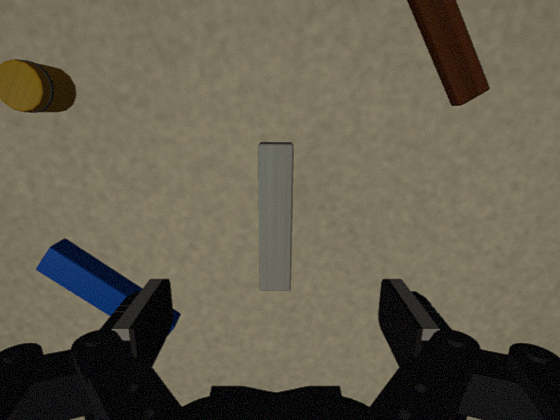

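The wrist view shows the plain grey bar at (276,215), with the blue look-alike at (105,285) off to the left and outside the fingers, and the wooden strip at (450,50). I'm taking the grey one.

>>> {"api": "send_rows", "payload": {"commands": [[[-0.08,-0.04,0.8,0,0,0],[0,0,0.8,0,0,0],[0,0,0.8,0,0,0],[0,0,0.8,0,0,0],[0,0,0.63,0,0,0],[0,0,0,0,0,0],[0,0,0,0,0,0]]]}}

```text
time_s: 21.17
eef_pos: [0.396, -0.2701, 0.1766]
eef_rot: [-0.001, 0.996, 0.084, -0.001]
wrist_force: [0.1, 0.4, 0.9]
opening: 1.0
grasp_force: 0.0
```

>>> {"api": "send_rows", "payload": {"commands": [[[0,0,0,0,0,0],[0,0,0,0,0,0],[0,0,0,0,0,0],[0,0,0,0,0,0],[0,0,0,0,0,0],[0,0,0,0,0,0],[0,0,0,0,0,0],[0,0,0,0,0,0]]], "jaw": 0}}

```text
time_s: 21.83
eef_pos: [0.3967, -0.2707, 0.1782]
eef_rot: [0.0, 0.996, 0.084, 0.0]
wrist_force: [-2.1, 1.1, 6.9]
opening: 0.262
grasp_force: 60.1
```

```bash
python3 - <<'E'
from h import *
plan(398.2,-271,177,-80.4)
E
```

```text
t 21.83 pos [ 396.7 -270.7  178.2] phi -80.4 tilt [ 0.001 -0.001] op 0.262 F [-2.1  1.1  6.9] grip 60.1
shift [0.05 0.02 0.04] turn 0.0
```

>>> {"api": "send_rows", "payload": {"commands": [[[0,0,-0.6,0,0,0],[0,0,-1,0,0,0],[0,0,-1,0,0,0],[0,0,-1,0,0,0],[0,0,-0.6,0,0,0],[0,0,0,0,0,0],[0,0,0,0,0,0]]]}}

```text
time_s: 22.42
eef_pos: [0.3962, -0.2704, 0.3034]
eef_rot: [0.001, 0.996, 0.084, 0.0]
wrist_force: [-0.3, -0.1, -4.6]
opening: 0.265
grasp_force: 60.4
```

```bash
python3 - <<'E'
from h import *
p,w=look("bar")
plan(609.8,-195.3,300,-45.5)
E
```

```text
wrist bar 0.9 [110. 278.] 20.4 [array([ 313.9, -153.5]), array([108.4,  25.1]), np.float64(61.6)] 3504
wrist bar 0.86 [277. 266.] 145.6 [array([ 400.2, -269.2]), array([101.4,  24.1]), np.float64(9.5)] 13222
t 22.52 pos [ 395.6 -269.7  301.3] phi -80.4 tilt [-0.002  0.003] op 0.267 F [ 0.   0.6 -4.8] grip 60.4
shift [ 7.45 -1.25  0.03] turn -6.09
```

>>> {"api": "send_rows", "payload": {"commands": [[[0.931,-0.156,0,0,0,0],[0.931,-0.156,0,0,0,0],[0.931,-0.156,0,0,0,0],[0.931,-0.156,0,0,0,0],[0.931,-0.156,0,0,0,0],[0.931,-0.156,0,0,0,0],[0.931,-0.156,0,0,0,0],[0.931,-0.156,0,0,0,0]]]}}

```text
time_s: 23.18
eef_pos: [0.6108, -0.1951, 0.2997]
eef_rot: [-0.001, 0.996, 0.084, -0.002]
wrist_force: [0.4, -0.8, -4.1]
opening: 0.258
grasp_force: 60.3
```

>>> {"api": "send_rows", "payload": {"commands": [[[0,0,0,0,0,-0.87],[0,0,0,0,0,-0.87],[0,0,0,0,0,-0.87],[0,0,0,0,0,-0.87],[0,0,0,0,0,-0.87],[0,0,0,0,0,-0.87],[0,0,0,0,0,-0.87],[0,0,0,0,0,0]]]}}

```text
time_s: 23.85
eef_pos: [0.6095, -0.1958, 0.2998]
eef_rot: [-0.002, 0.925, 0.38, -0.002]
wrist_force: [-0.0, 0.6, -4.8]
opening: 0.262
grasp_force: 60.4
```

>>> {"api": "send_rows", "payload": {"commands": [[[0,0,0.5,0,0,0],[0,0,0.5,0,0,0],[0,0,0,0,0,0],[0,0,0,0,0,0],[0,0,0,0,0,0]]]}}

```text
time_s: 24.27
eef_pos: [0.6103, -0.1962, 0.2728]
eef_rot: [-0.0, 0.926, 0.378, -0.0]
wrist_force: [0.2, -0.7, -3.9]
opening: 0.263
grasp_force: 60.2
```

```bash
python3 - <<'E'
from h import *
p,w=look("bar"); cradle(w)
plan(609.8,-195.3,235,-45.5)
E
```

```text
wrist bar 0.88 [277. 269.] 114.8 [array([ 612.9, -192.1]), array([100.7,  24.1]), np.float64(44.4)] 13250
cradle tops 3720 ((609.5014038085938, -195.52603149414062), (82.85104370117188, 100.26763153076172), 44.68071365356445)
t 24.37 pos [ 610.7 -196.4  274. ] phi -45.5 tilt [ 0.001 -0.001] op 0.266 F [-0.3 -0.2 -4.9] grip 60.2
shift [ 0.   -0.05  1.3 ] turn -0.0
```

>>> {"api": "send_rows", "payload": {"commands": [[[0,0,0.4,0,0,0],[0,0,0.4,0,0,0],[0,0,0.3,0,0,0],[0,0,0.2,0,0,0],[0,0,0,0,0,0],[0,0,0,0,0,0],[0,0,0,0,0,0]]]}}

```text
time_s: 24.95
eef_pos: [0.6102, -0.1961, 0.2336]
eef_rot: [-0.0, 0.926, 0.379, -0.0]
wrist_force: [0.4, -0.6, -5.3]
opening: 0.263
grasp_force: 60.4
```

>>> {"api": "send_rows", "payload": {"commands": [[[0,0,0.05,0,0,0],[0,0,0,0,0,0],[0,0,0,0,0,0]]]}}

```text
time_s: 25.2
eef_pos: [0.6103, -0.1962, 0.2333]
eef_rot: [-0.0, 0.925, 0.379, -0.0]
wrist_force: [-3.2, 1.6, 2.9]
opening: 0.261
grasp_force: 61.2
```

```bash
python3 - <<'E'
from h import *
p,w=look("bar")
plan(609.8,-195.3,235,-45.5)
E
```

```text
t 25.3 pos [ 610.3 -196.2  233.3] phi -45.5 tilt [-0.  0.] op 0.263 F [-4.6  1.7  4.4] grip 61.4
shift [ 0.01 -0.03 -0.06] turn 0.0
```

>>> {"api": "send_rows", "payload": {"commands": [[[0,0,0,0,0,0],[0,0,0,0,0,0],[0,0,0,0,0,0],[0,0,0,0,0,0],[0,0,0,0,0,0],[0,0,-0.5,0,0,0],[0,0,-1,0,0,0],[0,0,-1,0,0,0]]], "jaw": 1}}

```text
time_s: 25.97
eef_pos: [0.6098, -0.1959, 0.307]
eef_rot: [-0.001, 0.926, 0.379, -0.001]
wrist_force: [1.3, -0.3, 0.5]
opening: 0.999
grasp_force: 0.0
```

>>> {"api": "send_rows", "payload": {"commands": [[[0,0,-0.5,0,0,0],[0,0,0,0,0,0],[0,0,0,0,0,0]]]}}

```text
time_s: 26.22
eef_pos: [0.6106, -0.1963, 0.3238]
eef_rot: [0.001, 0.925, 0.379, 0.001]
wrist_force: [-0.4, 0.2, -0.6]
opening: 1.0
grasp_force: 0.0
```

```bash
python3 - <<'E'
from h import *
p,w=look("bar prop spacer",save="w7"); cradle(w)
plan(460.6,210.8,320,20)
look("big_weight disc small_weight","scene")
E
```

```text
wrist bar 0.97 [274. 221.] 75.5 [array([ 609.7, -195.6]), array([110.4,  24.1]), np.float64(44.4)] 5881
wrist bar 0.57 [ 12. 338.] 19.3 [array([ 345.8, -111.1]), array([6.7, 9.5]), np.float64(62.7)] 88
wrist prop 0.72 [271. 131.] 40.6 [array([ 649. , -155.4]), array([29.1, 50. ]), np.float64(44.5)] 2342
wrist spacer 0.6 [296. 205.] 40.4 [array([ 615.3, -191.2]), array([33.4, 43.9]), np.float64(44.3)] 927
cradle tops 4570 ((614.7550659179688, -190.31690979003906), (95.90694427490234, 100.15454864501953), 44.448448181152344)
t 26.42 pos [ 609.8 -195.9  320.7] phi -45.5 tilt [-0.003  0.002] op 1.002 F [ 0.6  0.5 -0.2] grip 0.0
shift [  5.96 -13.15   0.06] turn -11.43
scene big_weight 0.74 [337. 186.] 28.0 [array([460.9, 211.4]), array([57.8, 59.8]), np.float64(75.0)] 291
scene big_weight 0.35 [395. 228.] 12.2 [array([636.9, 170.4]), array([87.9, 87.7]), np.float64(39.9)] 966
scene disc 0.6 [394. 226.] 12.2 [array([636.1, 171.3]), array([89.3, 89.2]), np.float64(55.4)] 986
```

View pics/w7.png

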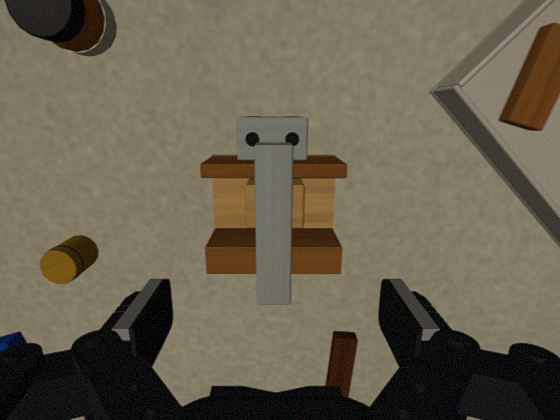

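The bar lies across both cheeks, square and centred at (274,224), and the block and spacer have not moved. Now the big weight.

>>> {"api": "send_rows", "payload": {"commands": [[[0.397,-0.877,0,0,0,0],[0.397,-0.877,0,0,0,0],[0.397,-0.877,0,0,0,0],[0.397,-0.877,0,0,0,0],[0.397,-0.877,0,0,0,0],[0.397,-0.877,0,0,0,0],[0.397,-0.877,0,0,0,0],[0.397,-0.877,0,0,0,0]]]}}

```text
time_s: 27.28
eef_pos: [0.53, 0.0219, 0.3226]
eef_rot: [-0.0, 0.926, 0.379, -0.0]
wrist_force: [-0.4, 0.1, 0.5]
opening: 1.001
grasp_force: 0.0
```

>>> {"api": "send_rows", "payload": {"commands": [[[0.397,-0.877,0,0,0,0],[0.397,-0.877,0,0,0,0],[0.397,-0.877,0,0,0,0],[0.397,-0.877,0,0,0,0],[0.397,-0.877,0,0,0,0],[0.397,-0.877,0,0,0,0],[0.397,-0.877,0,0,0,0],[0,0,0,0,0,0]]]}}

```text
time_s: 27.95
eef_pos: [0.4591, 0.2139, 0.3226]
eef_rot: [-0.001, 0.925, 0.38, -0.0]
wrist_force: [0.2, -0.2, 0.6]
opening: 1.001
grasp_force: 0.0
```

>>> {"api": "send_rows", "payload": {"commands": [[[0,0,0.3,0,0,0],[0,0,0.3,0,0,0],[0,0,0,0,0,0],[0,0,0,0,0,0]]]}}

```text
time_s: 28.28
eef_pos: [0.461, 0.2094, 0.3035]
eef_rot: [-0.0, 0.926, 0.378, -0.001]
wrist_force: [-0.2, -0.6, 0.5]
opening: 0.999
grasp_force: 0.0
```

```bash
python3 - <<'E'
from h import *
p,w=look("big_weight",save="w8")
plan(460.6,210.8,178,-45.5)
E
```

```text
wrist big_weight 0.76 [272. 215.] 28.5 [array([459.2, 211.9]), array([59.1, 58.9]), np.float64(69.7)] 5043
t 28.38 pos [461.5 209.6 304.5] phi -45.6 tilt [-0.001 -0.   ] op 0.995 F [0.  0.1 0.1] grip 0.0
shift [ 0.01 -0.05  4.22] turn -0.01
```

View pics/w8.png

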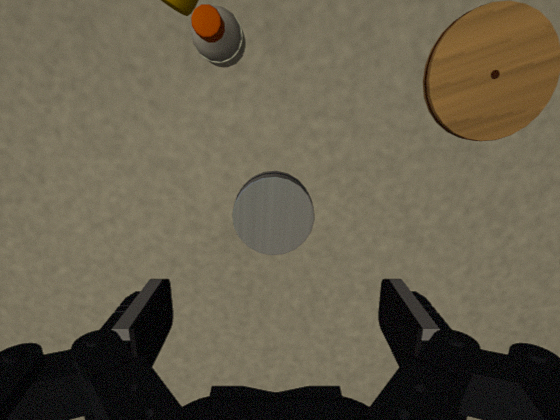

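The big weight is at (273,214), with free space on both sides for the fingers. The bottle is at (220,35) and the disc with its centre dot at (494,75).

>>> {"api": "send_rows", "payload": {"commands": [[[0.01,-0.1,0.8,0,0,0],[0,0,0.8,0,0,0],[0,0,0.8,0,0,0],[0,0,0.8,0,0,0],[0,0,0.6,0,0,0],[0,0,0.4,0,0,0],[0,0,0,0,0,0],[0,0,0,0,0,0]]]}}

```text
time_s: 29.05
eef_pos: [0.4594, 0.2126, 0.1788]
eef_rot: [-0.0, 0.926, 0.379, -0.0]
wrist_force: [0.5, 0.4, 0.7]
opening: 1.001
grasp_force: 0.0
```

>>> {"api": "send_rows", "payload": {"commands": [[[0,0,0,0,0,0],[0,0,0,0,0,0],[0,0,0,0,0,0],[0,0,0,0,0,0],[0,0,0,0,0,0],[0,0,0,0,0,0],[0,0,0,0,0,0]]], "jaw": 0}}

```text
time_s: 29.63
eef_pos: [0.4603, 0.2129, 0.181]
eef_rot: [0.001, 0.925, 0.379, 0.002]
wrist_force: [-2.1, -2.7, 8.6]
opening: 0.676
grasp_force: 63.0
```

>>> {"api": "send_rows", "payload": {"commands": [[[0,0,-0.6,0,0,0],[0,0,-1,0,0,0],[0,0,-1,0,0,0],[0,0,-0.9,0,0,0],[0,0,0,0,0,0],[0,0,0,0,0,0]]]}}

```text
time_s: 30.13
eef_pos: [0.4595, 0.2129, 0.285]
eef_rot: [0.0, 0.925, 0.379, 0.002]
wrist_force: [0.1, -0.1, -7.1]
opening: 0.673
grasp_force: 69.2
```

```bash
python3 - <<'E'
from h import *
p,w=look("big_weight disc")
plan(636.3,170.8,280,-45.5)
E
```

```text
wrist disc 0.71 [506.  77.] 12.6 [array([628.6, 175.8]), array([89. , 74.5]), np.float64(57.6)] 14430
t 30.28 pos [457.9 212.6 281.5] phi -45.5 tilt [-0.004 -0.001] op 0.67 F [ 0.2  0.5 -7.7] grip 69.1
shift [3.26 5.16 0.03] turn 0.0
```

>>> {"api": "send_rows", "payload": {"commands": [[[0.466,0.737,0,0,0,0],[0.466,0.737,0,0,0,0],[0.466,0.737,0,0,0,0],[0.466,0.737,0,0,0,0],[0.466,0.737,0,0,0,0],[0.466,0.737,0,0,0,0],[0.466,0.737,0,0,0,0]]]}}

```text
time_s: 30.87
eef_pos: [0.6377, 0.1705, 0.2802]
eef_rot: [-0.001, 0.926, 0.379, -0.003]
wrist_force: [1.0, -0.3, -6.8]
opening: 0.67
grasp_force: 69.2
```

>>> {"api": "send_rows", "payload": {"commands": [[[0,0,0,0,0,0],[0,0,0,0,0,0],[0,0,0,0,0,0],[0,0,0,0,0,0]]]}}

```text
time_s: 31.2
eef_pos: [0.6362, 0.1713, 0.2818]
eef_rot: [-0.001, 0.925, 0.379, -0.002]
wrist_force: [0.5, -0.5, -6.9]
opening: 0.673
grasp_force: 69.2
```

```bash
cat >> h.py <<'E'
def circ(p,w,z0,c,rad,name):
    """circle fit to the hull of points at height z0 (m) round c (mm)"""
    m=(abs(w[...,2]-z0)<.004)&(np.hypot(w[...,0]*1000-c[0],w[...,1]*1000-c[1])<rad*1.3)
    q=w[m][:,:2]*1000
    if len(q)<50: print(name,"few");return
    h=cv2.convexHull(q.astype(np.float32))[:,0]
    from scipy.optimize import least_squares
    r=least_squares(lambda a:np.hypot(*(h-a).T)-rad,c,loss="soft_l1"); print(name,len(q),np.round(r.x,1),"rms",round(np.sqrt(np.mean(r.fun**2)),2))
E
python3 - <<'E'
from h import *
p,w=look("big_weight",save="w9")
s,t,M=tool()
for zt in (.128,): circ(p,w,t[2]-.153,t[:2]*1000,30,"held")
circ(p,w,.0125,[636.3,170.8],45,"disc wrist")
for c in ("scene","side"):
    p=imaging.camera(c); circ(p,cloud(p),.0125,[636.3,170.8],45,c)
plan(636.3,170.8,195,-45.5)
E
```

```text
wrist big_weight 0.85 [276. 299.] 129.0 [array([633.7, 170.8]), array([60.2, 57.7]), np.float64(45.4)] 15800
held 16515 [633.6 170.8] rms 4.21
disc wrist 7615 [635.3 171.3] rms 0.3
scene 984 [635.7 171.4] rms 0.86
side 662 [636.9 169.4] rms 1.01
t 31.4 pos [636.9 171.4 283.8] phi -45.5 tilt [-0.  0.] op 0.674 F [ 0.2  0.4 -6. ] grip 69.2
shift [-0.03  0.    2.96] turn 0.01
```

View pics/w9.png

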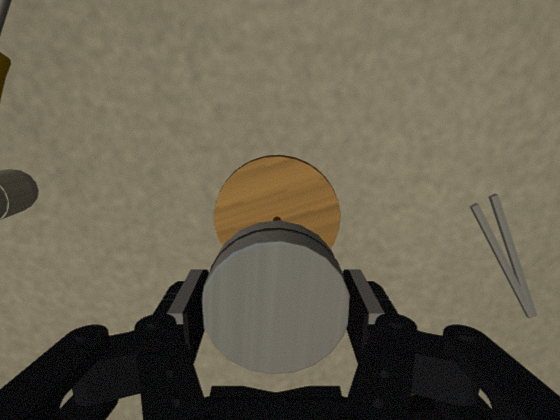

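The held weight is at (277,298), level, coming over the disc with its dot at (277,218); nothing else is near.

>>> {"api": "send_rows", "payload": {"commands": [[[0.04,0.03,0.7,0,0,0],[0,0,0.7,0,0,0],[0,0,0.7,0,0,0],[0,0,0.5,0,0,0],[0,0,0.3,0,0,0],[0,0,0,0,0,0],[0,0,0,0,0,0],[0,0,0,0,0,0]]]}}

```text
time_s: 32.07
eef_pos: [0.6397, 0.1714, 0.1983]
eef_rot: [0.0, 0.925, 0.379, 0.001]
wrist_force: [-0.1, -0.1, -6.2]
opening: 0.673
grasp_force: 69.2
```

```bash
python3 - <<'E'
from h import *
for c in ("wrist","scene","side"):
    p,w=look("big_weight",c)
    circ(p,w,.0125,[635.5,171.2],45,"disc "+c)
    q=models.regions_of(p,"big_weight")
    if q:
        w2=w.copy(); w2[~q[0]["region"]]=np.nan; circ(p,w2,.0435,[635.5,171.2],30,"weight "+c)
plan(635.5,171.2,192,-45.5)
E
```

```text
wrist big_weight 0.58 [274. 300.] 45.5 [array([638.1, 170.8]), array([59.4, 57.7]), np.float64(47.8)] 15715
disc wrist 7430 [635.2 171.3] rms 0.26
weight wrist 15924 [638.1 170.7] rms 0.48
scene big_weight 0.86 [392. 219.] 45.2 [array([636.5, 162.2]), array([45.4, 55.2]), np.float64(69.9)] 213
scene big_weight 0.35 [285. 321.] 39.9 [array([ 651.5, -158.2]), array([30.4, 58.5]), np.float64(46.0)] 469
disc scene 481 [635.6 171. ] rms 0.75
weight scene 229 [639.9 168.5] rms 1.6
side big_weight 0.87 [329. 169.] 45.6 [array([634.5, 168.8]), array([59.5, 46.2]), np.float64(81.1)] 249
disc side 318 [636.8 167.5] rms 0.93
weight side 269 [638.9 168.2] rms 3.09
t 32.52 pos [639.  171.3 197. ] phi -45.5 tilt [0. 0.] op 0.672 F [ 1.1 -0.5 -6.6] grip 69.2
shift [-0.08 -0.08  0.17] turn 0.0
```

>>> {"api": "send_rows", "payload": {"commands": [[[-0.055,-0.08,0,0,0,0],[0,0,0.12,0,0,0],[0,0,0,0,0,0],[0,0,0,0,0,0],[0,0,0,0,0,0]]]}}

```text
time_s: 32.93
eef_pos: [0.6361, 0.1719, 0.1932]
eef_rot: [-0.0, 0.925, 0.379, 0.0]
wrist_force: [-0.2, 0.6, -4.8]
opening: 0.671
grasp_force: 69.3
```

```bash
python3 - <<'E'
from h import *
for i in range(2):
    p,w=look("big_weight")
    circ(p,w,.0125,[635.5,171.2],45,"disc")
    q=models.regions_of(p,"big_weight")
    w2=w.copy(); w2[~q[0]["region"]]=np.nan; circ(p,w2,.042,[635.5,171.2],30,"weight")
plan(635.5,171.2,192,-45.5)
E
```

```text
wrist big_weight 0.91 [271. 300.] 40.4 [array([634.1, 171.3]), array([60. , 57.9]), np.float64(45.3)] 15812
wrist big_weight 0.7 [280. 219.] 12.5 [array([651.2, 186.6]), array([46.5, 89. ]), np.float64(44.2)] 8380
disc 8618 [635.2 171.5] rms 0.23
weight 15629 [634.  171.3] rms 0.35
wrist big_weight 0.56 [277. 301.] 40.4 [array([634.2, 171.2]), array([59.8, 57.6]), np.float64(41.0)] 15784
disc 8631 [635.2 171.4] rms 0.25
weight 15573 [634.1 171.1] rms 0.41
t 33.23 pos [636.1 171.9 193.2] phi -45.5 tilt [0. 0.] op 0.672 F [ 0.4  0.1 -4.9] grip 69.3
shift [-0.03  0.    0.04] turn 0.0
```

>>> {"api": "send_rows", "payload": {"commands": [[[0.03,0.025,0,0,0,0],[0,0,0.04,0,0,0],[0,0,0,0,0,0],[0,0,0,0,0,0]]]}}

```text
time_s: 33.57
eef_pos: [0.6372, 0.1719, 0.1931]
eef_rot: [-0.0, 0.925, 0.379, -0.0]
wrist_force: [-5.2, 0.2, 4.1]
opening: 0.677
grasp_force: 70.3
```

>>> {"api": "send_rows", "payload": {"commands": [[[0,0,0,0,0,0],[0,0,0,0,0,0],[0,0,0,0,0,0],[0,0,0,0,0,0],[0,0,-0.6,0,0,0],[0,0,-1,0,0,0],[0,0,-1,0,0,0],[0,0,-1,0,0,0]]], "jaw": 1}}

```text
time_s: 34.23
eef_pos: [0.6372, 0.1718, 0.301]
eef_rot: [-0.0, 0.926, 0.379, -0.0]
wrist_force: [-0.2, -0.5, -0.5]
opening: 0.998
grasp_force: 0.0
```

>>> {"api": "send_rows", "payload": {"commands": [[[0,0,0,0,0,0],[0,0,0,0,0,0],[0,0,0,0,0,0]]]}}

```text
time_s: 34.48
eef_pos: [0.6371, 0.1719, 0.2998]
eef_rot: [0.0, 0.926, 0.379, 0.0]
wrist_force: [-0.5, -1.0, -0.6]
opening: 1.002
grasp_force: 0.0
```

```bash
python3 - <<'E'
from h import *
p,w=look("big_weight")
circ(p,w,.0125,[635.5,171.2],45,"disc")
circ(p,w,.0405,[635.5,171.2],30,"weight")
plan(460.6,-105.2,300,-45.5)
look("small_weight","scene")
E
```

```text
wrist big_weight 0.62 [274. 224.] 40.4 [array([635.3, 171.3]), array([59.2, 58.9]), np.float64(14.8)] 5613
disc 4479 [635.3 171.5] rms 0.32
weight 5611 [635.  171.2] rms 0.35
t 34.58 pos [636.7 171.8 298.3] phi -45.5 tilt [-0.003 -0.   ] op 0.999 F [-0.2  0.2 -0.6] grip 0.0
shift [-10.66   2.47  -0.04] turn 0.0
scene small_weight 0.66 [228. 243.] 37.5 [array([ 460.2, -103.7]), array([28., 29.]), np.float64(31.8)] 154
```

>>> {"api": "send_rows", "payload": {"commands": [[[-0.888,0.206,0,0,0,0],[-0.888,0.206,0,0,0,0],[-0.888,0.206,0,0,0,0],[-0.888,0.206,0,0,0,0],[-0.888,0.206,0,0,0,0],[-0.888,0.206,0,0,0,0],[-0.888,0.206,0,0,0,0],[-0.888,0.206,0,0,0,0]]]}}

```text
time_s: 35.35
eef_pos: [0.5188, -0.0136, 0.2991]
eef_rot: [-0.0, 0.925, 0.379, -0.001]
wrist_force: [0.1, -0.9, 0.1]
opening: 1.001
grasp_force: 0.0
```

>>> {"api": "send_rows", "payload": {"commands": [[[-0.888,0.206,0,0,0,0],[-0.888,0.206,0,0,0,0],[-0.888,0.206,0,0,0,0],[-0.888,0.206,0,0,0,0],[0,0,0,0,0,0],[0,0,0,0,0,0],[0,0,0,0,0,0]]]}}

```text
time_s: 35.93
eef_pos: [0.4613, -0.105, 0.2996]
eef_rot: [-0.0, 0.926, 0.378, -0.0]
wrist_force: [-0.0, -0.4, 0.1]
opening: 1.003
grasp_force: 0.0
```

```bash
python3 - <<'E'
from h import *
p,w=look("small_weight",save="w10")
circ(p,w,.038,[460.5,-105],15,"brass")
plan(460,-104.5,183,-45.5)
E
```

```text
wrist small_weight 0.66 [276. 217.] 38.3 [array([ 459.7, -103.9]), array([28.9, 29.2]), np.float64(15.8)] 1370
brass 1373 [ 459.4 -103.9] rms 0.36
t 36.03 pos [ 461.6 -104.4  299.7] phi -45.4 tilt [-0.  0.] op 0.999 F [-0.2 -0.1 -0.4] grip 0.0
shift [-0.04 -0.03  3.89] turn 0.01
```

View pics/w10.png

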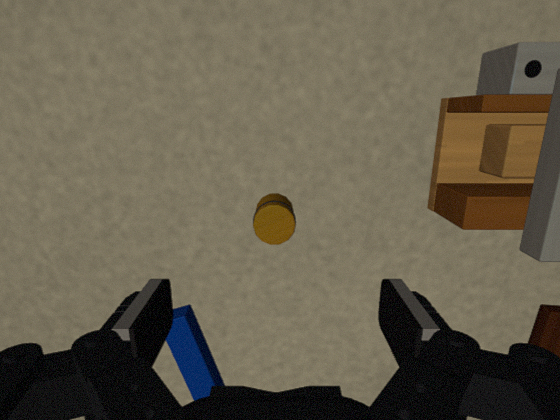

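The brass weight is at (275,220), alone between the fingers; the blue bar at (195,350) lies behind the closing line.

>>> {"api": "send_rows", "payload": {"commands": [[[-0.02,-0.06,0.8,0,0,0],[0,0,0.8,0,0,0],[0,0,0.8,0,0,0],[0,0,0.8,0,0,0],[0,0,0.5,0,0,0],[0,0,0.18,0,0,0],[0,0,0,0,0,0],[0,0,0,0,0,0]]]}}

```text
time_s: 36.7
eef_pos: [0.4601, -0.1038, 0.1839]
eef_rot: [0.0, 0.925, 0.379, 0.0]
wrist_force: [0.6, 0.7, -0.2]
opening: 1.001
grasp_force: 0.0
```

>>> {"api": "send_rows", "payload": {"commands": [[[0,0,0,0,0,0],[0,0,0,0,0,0],[0,0,0,0,0,0],[0,0,0,0,0,0],[0,0,0,0,0,0],[0,0,0,0,0,0],[0,0,0,0,0,0],[0,0,0,0,0,0]]], "jaw": 0}}

```text
time_s: 37.37
eef_pos: [0.4599, -0.1044, 0.1844]
eef_rot: [0.0, 0.926, 0.379, 0.0]
wrist_force: [-0.9, 1.0, 6.4]
opening: 0.326
grasp_force: 59.1
```

>>> {"api": "send_rows", "payload": {"commands": [[[0,0,-0.6,0,0,0],[0,0,-1,0,0,0],[0,0,-1,0,0,0],[0,0,-1,0,0,0],[0,0,-0.6,0,0,0],[0,0,0,0,0,0],[0,0,0,0,0,0]]]}}

```text
time_s: 37.95
eef_pos: [0.4596, -0.1043, 0.3101]
eef_rot: [0.001, 0.926, 0.379, 0.001]
wrist_force: [-0.5, -0.1, -3.6]
opening: 0.331
grasp_force: 60.0
```

```bash
python3 - <<'E'
from h import *
p,w=look("small_weight")
plan(635.3,171.3,300,-45.5)
E
```

```text
wrist small_weight 0.79 [276. 298.] 163.8 [array([ 459.3, -103.5]), array([29.2, 28. ]), np.float64(47.5)] 4277
t 38.05 pos [ 458.8 -103.9  308. ] phi -45.5 tilt [-0.002  0.001] op 0.329 F [-0.1  0.8 -3. ] grip 60.0
shift [10.63 -2.42  0.26] turn 0.0
```

>>> {"api": "send_rows", "payload": {"commands": [[[0.886,-0.202,0,0,0,0],[0.886,-0.202,0,0,0,0],[0.886,-0.202,0,0,0,0],[0.886,-0.202,0,0,0,0],[0.886,-0.202,0,0,0,0],[0.886,-0.202,0,0,0,0],[0.886,-0.202,0,0,0,0],[0.886,-0.202,0,0,0,0]]]}}

```text
time_s: 38.72
eef_pos: [0.577, 0.0807, 0.3067]
eef_rot: [-0.001, 0.925, 0.379, -0.002]
wrist_force: [0.4, -0.4, -2.2]
opening: 0.329
grasp_force: 59.9
```

>>> {"api": "send_rows", "payload": {"commands": [[[0.886,-0.202,0,0,0,0],[0.886,-0.202,0,0,0,0],[0.886,-0.202,0,0,0,0],[0.886,-0.202,0,0,0,0],[0,0,0.5,0,0,0],[0,0,0.5,0,0,0],[0,0,0.5,0,0,0]]]}}

```text
time_s: 39.3
eef_pos: [0.6352, 0.1718, 0.2608]
eef_rot: [-0.001, 0.925, 0.379, -0.002]
wrist_force: [-0.2, -0.2, -2.2]
opening: 0.329
grasp_force: 59.9
```

>>> {"api": "send_rows", "payload": {"commands": [[[0,0,0.3,0,0,0],[0,0,0,0,0,0],[0,0,0,0,0,0],[0,0,0,0,0,0]]]}}

```text
time_s: 39.63
eef_pos: [0.6363, 0.1711, 0.2558]
eef_rot: [0.0, 0.926, 0.379, 0.0]
wrist_force: [1.0, 0.1, -2.4]
opening: 0.332
grasp_force: 59.9
```

```bash
cat > st.py <<'E'
from h import *
for i in range(2):
    p=imaging.camera("wrist"); w=cloud(p)
    circ(p,w,.0125,[635.5,171.2],45,"disc"); circ(p,w,.0405,[635.3,171.3],30,"weight")
    q=models.regions_of(p,"small_weight")
    if q: print(q[0]["confidence"],top(w,q[0]["region"]))
plan(635.3,171.3,225,-45.5)
E
python3 st.py
```

```text
disc 5653 [635.3 171.3] rms 0.25
weight 5094 [635. 171.] rms 1.75
0.9 (np.float64(109.4), [array([635.7, 171.8]), array([29.5, 28.3]), np.float64(45.8)], 4313)
disc 5596 [635.3 171.3] rms 0.29
weight 5019 [635.1 170.9] rms 1.61
0.85 (np.float64(110.4), [array([636.2, 171.8]), array([30. , 28.4]), np.float64(45.6)], 4350)
t 39.83 pos [636.5 171.2 256.7] phi -45.5 tilt [0.002 0.   ] op 0.33 F [ 0.2 -0.8 -2.8] grip 59.9
shift [-0.03 -0.03  1.06] turn 0.0
```

>>> {"api": "send_rows", "payload": {"commands": [[[-0.02,-0.01,0.3,0,0,0],[0,0,0.35,0,0,0],[0,0,0.25,0,0,0],[0,0,0,0,0,0],[0,0,0,0,0,0],[0,0,0,0,0,0]]]}}

```text
time_s: 40.33
eef_pos: [0.6355, 0.171, 0.2283]
eef_rot: [-0.0, 0.925, 0.379, -0.0]
wrist_force: [-0.6, 0.3, -3.0]
opening: 0.329
grasp_force: 59.9
```

```bash
python3 st.py
```

```text
disc 6960 [635.4 171.4] rms 0.32
weight 4674 [635. 171.] rms 0.7
0.66 (np.float64(82.0), [array([634.8, 171.8]), array([29.2, 28.5]), np.float64(51.0)], 4267)
disc 6913 [635.4 171.3] rms 0.34
weight 4606 [634.9 171.1] rms 0.29
0.96 (np.float64(82.7), [array([635.2, 171.7]), array([29.3, 28.4]), np.float64(50.9)], 4306)
t 40.53 pos [635.7 171.1 229.1] phi -45.5 tilt [0.001 0.   ] op 0.328 F [-0.1 -0.6 -2.8] grip 59.9
shift [-0.   -0.01  0.14] turn 0.0
```

Centred to within a millimetre; 3–4 mm left to lower.

>>> {"api": "send_rows", "payload": {"commands": [[[0,0,0.1,0,0,0],[0,0,0,0,0,0],[0,0,0,0,0,0]]]}}

```text
time_s: 40.78
eef_pos: [0.6353, 0.171, 0.2254]
eef_rot: [-0.0, 0.925, 0.379, -0.0]
wrist_force: [0.4, 0.9, -2.2]
opening: 0.328
grasp_force: 59.9
```

>>> {"api": "send_rows", "payload": {"commands": [[[0,0,0.04,0,0,0],[0,0,0,0,0,0],[0,0,0,0,0,0]]]}}

```text
time_s: 41.03
eef_pos: [0.6355, 0.1711, 0.2245]
eef_rot: [0.0, 0.925, 0.379, 0.0]
wrist_force: [-0.1, -0.4, -1.6]
opening: 0.331
grasp_force: 60.0
```

>>> {"api": "send_rows", "payload": {"commands": [[[0,0,0.03,0,0,0],[0,0,0,0,0,0],[0,0,0,0,0,0]]]}}

```text
time_s: 41.28
eef_pos: [0.6356, 0.1711, 0.2245]
eef_rot: [0.0, 0.925, 0.379, 0.0]
wrist_force: [-2.1, -0.7, 5.2]
opening: 0.331
grasp_force: 60.8
```

>>> {"api": "send_rows", "payload": {"commands": [[[0,0,0,0,0,0],[0,0,0,0,0,0],[0,0,0,0,0,0],[0,0,0,0,0,0],[0,0,0,0,0,0],[0,0,-0.5,0,0,0],[0,0,-1,0,0,0],[0,0,-1,0,0,0]]], "jaw": 1}}

```text
time_s: 41.95
eef_pos: [0.6349, 0.171, 0.2988]
eef_rot: [-0.0, 0.926, 0.379, -0.001]
wrist_force: [0.5, -0.2, 0.2]
opening: 0.998
grasp_force: 0.0
```

>>> {"api": "send_rows", "payload": {"commands": [[[0,0,-1,0,0,0],[0,0,-0.5,0,0,0],[0,0,0,0,0,0],[0,0,0,0,0,0]]]}}

```text
time_s: 42.28
eef_pos: [0.6357, 0.1711, 0.3456]
eef_rot: [0.001, 0.925, 0.379, 0.002]
wrist_force: [-0.2, 0.0, -0.5]
opening: 0.999
grasp_force: 0.0
```

```bash
python3 st.py; python3 - <<'E'
from h import *
look("small_weight bar prop jar","scene",save="fin"); look("jar","side")
E
```

```text
disc 3522 [635.6 171.5] rms 0.36
weight 2444 [635.  171.2] rms 0.41
0.83 (np.float64(78.3), [array([635.2, 172. ]), array([28.7, 29. ]), np.float64(64.6)], 1305)
disc 3591 [635.5 171.7] rms 0.37
weight 2525 [635.1 171.2] rms 0.37
0.92 (np.float64(78.4), [array([635.3, 172.1]), array([28.9, 28.2]), np.float64(9.4)], 1323)
t 42.48 pos [634.8 171.  341.6] phi -45.5 tilt [-0.003 -0.   ] op 0.999 F [ 0.3 -0.6  0.1] grip 0.0
shift [0.03 0.01 3.89] turn 0.0
scene small_weight 0.63 [400. 204.] 77.5 [array([635.4, 171.4]), array([28.7, 28.6]), np.float64(78.8)] 122
scene bar 0.64 [242. 297.] 74.7 [array([ 610.6, -195.8]), array([108.5,  26.6]), np.float64(45.9)] 1120
scene bar 0.62 [165. 227.] 19.8 [array([ 315., -153.]), array([109.3,  29. ]), np.float64(60.0)] 459
scene prop 0.92 [287. 320.] 39.8 [array([ 649.5, -155.6]), array([29.5, 50.4]), np.float64(45.9)] 471
scene prop 0.54 [332. 254.] 59.5 [array([611.7,  -1.6]), array([37.2, 40.3]), np.float64(38.7)] 296
scene jar 0.98 [332. 253.] 59.5 [array([611.7,  -1.9]), array([37.5, 39.8]), np.float64(38.7)] 298
side jar 0.64 [332. 218.] 60.5 [array([612.6,  -3.7]), array([40.1, 36.7]), np.float64(81.0)] 197
```

View pics/fin.png

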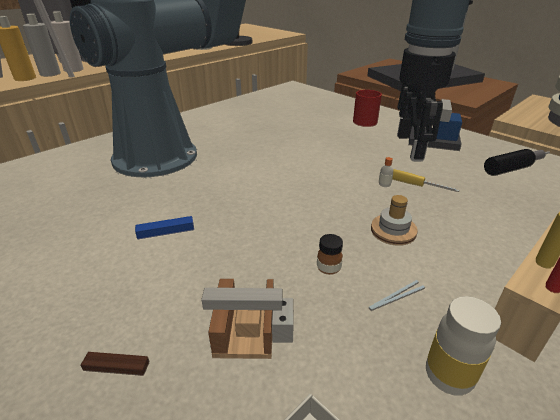

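The final view shows the bar across the cheeks at (242,298), the drilled block against the thin cheek at (285,320) and the spacer in the gap at (250,322). The weights are stacked on the disc at (398,212) and the jar is unmoved at (331,253).

```bash
python3 -c "
from bench import ctrl; print(ctrl.hand_in())"
```

```text
the job is handed in; nothing more can be done
None
```

The job is handed in after about 42 s: all five parts were placed in the order asked, each within about 1 mm by the last camera check, and the jar and the blue bar were left where they stood.

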